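Level the garage shelf on its adjustable foot, pressing the spirit level

ROBOT

A 6-joint arm with a two-finger parallel gripper is mounted at the origin on the work surface. World frame = base frame: x ahead of the robot, y to its left, z up, the work surface at z = 0. Lengths are in m, angles in rad, forces in N, time in s.
With the tool pointing down it reaches from about 0.325 to 0.75 m from the base axis. Payload 7.6 kg.
Tool frame: the origin (TCP) lies at the very end of the fingers, on their centre line; the grasp point (between the pads) lies 19 mm behind it (bot.grasp_offset is the distance from the TCP to the grasp point, in m); z points along the fingers, y is the line along which they close (so a half turn about z gives the same grasp; the last joint's range is limited). The gripper opens to 85 mm and grips with 20 to 120 N. Pads are 22 mm wide; open, the fingers measure 114 mm over their backs; the gripper's body (76 mm by 85 mm) begins 54 mm behind the grasp point. The pads swing forward as they close: fully open they stand 13 mm farther back than shut.
Start: joints at [1.079, 0.052, 1.401, -0, 1.689, -0.07], TCP at [0.215, 0.479, 0.198] pointing down, gripper open.
Joint ranges: [-2.9, 2.9], [-0.91, 2.17], [0.12, 2.37], [-1.06, 4.2], [0.26, 2.73], [-2.93, 2.93]. Speed limits (rad/s): [2.57, 2.57, 3.01, 3.14, 3.14, 3.14].

INTERFACE

Orientations are given as [roll, pitch, yaw] about the fixed x, y, z axes, in that order (R = Rz(yaw) Ry(pitch) Rx(roll)).
In Python, from cell import monitor, optics, bot gives the robot as it stands.
- The arm moves only by the shell command python3 -m handwheel 'ROWS' [FORCE]. ROWS is rows parted by semicolons, their numbers by spaces, 1 to 10 of them, each of 5 numbers: dx, dy, dz in m, then a turn about the tool's z in rad, then the finger opening in m; each row is the pose to reach, as a shift and turn from the pose commanded when the command began, along the tool's axes at that moment; what a row does not reach only later rows make up. A row lasts 1/8 s, in which the tool goes at most 0.0625 m and 0.188 rad, less where a joint would pass 70% of its speed; a pose out of reach is approached as far as the arm can. The fingers move at their own pace and stop on an object; FORCE is the grip in N (left out, the last holds). Time passes only in rows, so rows that do not move let the fingers close. It prints the time, the measured TCP pose, the force, the opening and the grip force at its end.
- monitor.observe(): the state, without advancing time (a new reading comes with each control period).
- optics.grab_frame(name): name is "side" or "top" or "wrist"; returns the picture (400x640x3 uint8, red, green, blue); there is no depth.
- optics.camera_info(name): a dict with "K" (3x3 intrinsics, pixels), "cam_to_world" (4x4, takes a point from camera to world coordinates). Camera axes: x right, y down, z forward; pixel columns grow to the right and rows downward; lengths in m; the calibration is good to about 2 mm. A picture is of the moment at which its call begins: read the wrist's pose just before it. camera_info takes no time and is no camera call; for the wrist camera it gives the pose at the moment of the call.
- bot.hand_in(): hands the job in; it is judged then, once.
The state is a dict: "clock": time; "joint_pos": joint angles; "qd": joint speeds; "joint_torque": joint torques, N m; "tool_pos": TCP position; "tool_rot": TCP orientation; "force": force on the tool from outside, world axes, zero at the start; "ft_torque": the same for the moment, N m; "opening": finger opening in m; "gripper_force": force on a finger pad.
Only numpy, scipy, OpenCV 4.12 (cv2) and the standard library are available. Lean on these libraries where they do the work, as an engineer would, in place of code of your own. Each camera call takes 0.05 s, during which the arm holds its last target. There are 200 camera calls.

TASK

Lay the yellow spirit level lengthwise on the green strip in the middle of the small shelf, its black thumb pad towards the red knob, and let go of it; then turn the red knob of the levelling foot until the bubble stands between the two black lines while you press down on the thumb pad. The shelf floats on soft rubber at the knob end, so the bubble only reads true while the level is pressed hard enough to seat the shelf (about 10 N, never slammed). Finish while still holding it down: keep pressing the level with the fingers, shelf seated and bubble centred, and leave the bottle, jar and can alone.

Things in the scene. Friction and masses are not known exactly. Their poses are not given: they have to be found in the camera images.
- level: Loose yellow spirit level, 230 long x 25 wide x 40 mm high, about 0.33 kg, on the bench at the start. Origin: centre of its underside; x along its length, z up. Black thumb pad at x = +24 mm (see pad); green vial with white bubble in a notch at x = -87 to -17 mm, open to top and sides: do not grip there. Grip across the 25 mm width at x = 0 to 10 mm.
- bubble (a joint): Where the white bubble (14 mm long) stands along the vial, m: 0 = midway between the two black lines (24 mm apart, x = -52 mm of the level), positive towards the thumb pad, ends at +-0.025. It runs to the higher end, about 1.5 m per rad of tilt, and settles in 1.5 s. Once the shelf is seated each further N on the pad moves it about -0.5 mm: read it at the push you finish with.
- strip (a point): Centre of the top face of the shelf, on the green strip (50 mm wide, 296 mm long). The shelf is a plywood board 160 x 300 x 16 mm, its top about 90 mm above the bench, z up. Site y runs along the strip from the knob end (-y) to the hinged end (+y, two steel legs), x across it.
- shelf (a joint): How far the shelf floats up on its rubber at the knob end, rad about the hinge (145 mm from the strip's centre): 0 = pressed down, seated on the levelling foot; at most 0.018, about 0.011 with the level on it. With the level on the strip, about 5 N more on its thumb pad seats it (it sinks about 2 mm); pressing harder gives slightly negative values.
- knob (a joint): Angle of the red knob, rad (0 to 6), grows clockwise seen from above; it stays where left (friction 0.06 N m) and does not rise. One rad clockwise raises the knob end of the shelf by 0.008 rad (about 3 mm), moving the bubble about 12 mm towards the thumb pad. The angle at which the shelf is level differs each time, as the floor slopes a little.
- knob_grip (a point): Middle of the red knob's grip bar, on its upright turning axis, 131 mm above the bench, 215 mm from the strip's centre along the strip's -y (65 mm beyond the shelf's end). The bar is 50 long (point x) x 16 wide (y) x 26 mm high and turns with the knob; pinch it across y from above. A slim spindle (15 mm) is below: fingertips may reach 20 mm below this point.
- water: Bystander: clear water bottle with blue label, 62 mm diameter, 190 mm high, origin under its centre.
- screws: Bystander: amber glass jar with steel lid, 70 mm diameter, 80 mm high, origin under its centre.
- lube: Bystander: blue can, 52 mm diameter, 150 mm high, origin under its centre.
- pad (a point): Centre of the top of the level's black thumb pad (40 x 21 mm), 42 mm above the level's underside; same axes as the level. The place to press.
- rack: The shelf unit as a whole (steel legs, shelf, levelling foot and knob), fixed to the bench. Origin on the bench below the strip's centre; same axes as the strip.
- pad_end (a point): Middle of the level's end face on the thumb pad's side (x = +115 mm of the level, 20 mm above its underside).
Not all that is in view belongs to the job. Several things have the shape of the level; the one meant has the colours described above.

How it is judged:
On the way:
1. the level lies on the strip, pad towards the knob, let go (z of level in the frame of strip between -0.006 and 0.006 m and x of level in the frame of strip between -0.025 and 0.025 m and y of level in the frame of strip between -0.035 and 0.035 m and contact force between the fingers and level below 0.3 N and linear speed of level below 0.03 m/s and angle between the x axis of level and the y axis of strip, either way round below 0.15 rad and y of pad_end in the frame of strip below -0.05 m), for 0.2 s.
At the end, for the whole second after the job is handed in: Level flat on the green strip (25 mm across, 35 mm along, 0.15 rad), pad towards the knob; fingers still press it with over 3 N, shelf seated (below 0.0012 rad), bubble within 5 mm of the middle, at rest, through the last second (z of level in the frame of strip between -0.006 and 0.006 m and x of level in the frame of strip between -0.025 and 0.025 m and y of level in the frame of strip between -0.035 and 0.035 m and angle between the x axis of level and the y axis of strip, either way round below 0.15 rad and angle between level's own z axis and vertical below 0.06 rad and value of joint shelf below 0.0012 rad and contact force between the fingers and level above 3 N and linear speed of level below 0.01 m/s and y of pad_end in the frame of strip below -0.05 m and value of joint bubble between -0.005 and 0.005 m); the arm keeps its last pose, push and grip.
It fails at once if the water bottle is pushed more than 25 mm (distance of water from where it was at the start of the episode above 0.025 m).
It fails at once if the screw jar is pushed more than 25 mm (distance of screws from where it was at the start of the episode above 0.025 m).
It fails at once if the blue can is pushed more than 25 mm (distance of lube from where it was at the start of the episode above 0.025 m).
It fails at once if the level is slammed or forced onto the shelf (over 50 N) (contact force between level and rack above 50 N).
It also fails if it takes over 72 s, if anything falls off the work surface, if the arm or the gripper's body presses on something with over 40 N, if the wrist force passes 120 N, or if a joint passes its speed limit or range.

## Working session

There is one attempt and no reset: what is moved stays moved. The work goes in short steps, Python scripts to look and compute and a shell command to move; the robot and the scene stay as the last step left them, time stands still between calls to the robot, and variables do not carry over. Pictures are saved under pics/ and viewed, at most 10 in all, crops included, and the job is handed in when it is done.

```bash
ls; mkdir -p pics; python3 - <<'E'
from cell import monitor, optics, bot
import cv2,numpy as np
s=monitor.observe();print({k:np.round(v,3) for k,v in s.items()})
for n in("top","side"):
    im=optics.grab_frame(n);cv2.imwrite(f"pics/{n}0.png",im[:,:,::-1])
    c=optics.camera_info(n);print(n,np.round(c["K"],1).tolist(),np.round(c["cam_to_world"],3).tolist())
E
```

```text
pics
{'clock': np.float64(0.0), 'joint_pos': array([ 1.079,  0.053,  1.402,  0.   ,  1.689, -0.07 ]), 'qd': array([ 0.001,  0.001,  0.001,  0.001, -0.   ,  0.001]), 'joint_torque': array([-1.0000e-03, -3.8166e+01, -3.6019e+01, -0.0000e+00,  6.0000e-03,
       -0.0000e+00]), 'tool_pos': array([0.215, 0.479, 0.197]), 'tool_rot': array([-3.14, -0.  ,  2.72]), 'force': array([-0.201, -0.422, -0.134]), 'ft_torque': array([-0.009, -0.016, -0.021]), 'gripper_force': np.float64(0.0), 'opening': np.float64(0.085)}
top [[507.4, 0.0, 318.0], [0.0, 507.4, 195.5], [0.0, 0.0, 1.0]] [[-0.027, -0.988, 0.155, 0.316], [-1.0, 0.028, 0.004, -0.044], [-0.008, -0.155, -0.988, 1.586], [0.0, 0.0, 0.0, 1.0]]
side [[428.9, 0.0, 318.9], [0.0, 428.9, 195.5], [0.0, 0.0, 1.0]] [[0.78, -0.329, 0.533, -0.151], [-0.626, -0.4, 0.669, -0.894], [-0.007, -0.855, -0.518, 0.763], [0.0, 0.0, 0.0, 1.0]]
```

View pics/top0.png

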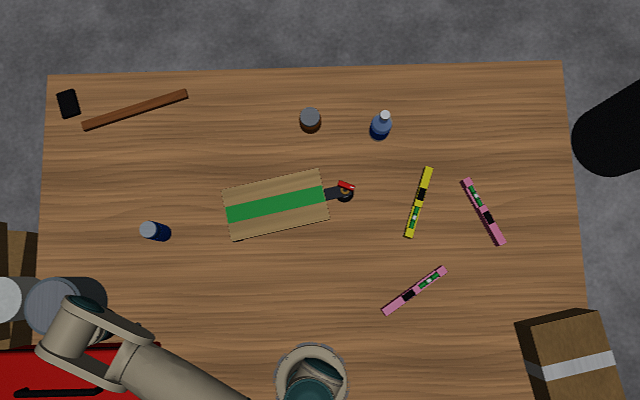

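View pics/side0.png

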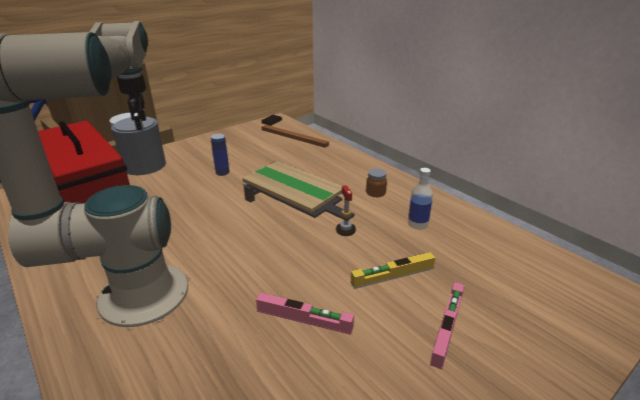

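Candidates for the level: yellow at top-view pixel (419,202), pink at (414,290), pink at (483,211). The yellow one fits the description: its black pad is at about (421,194) and its vial at about (415,220). The green strip is at about (275,205) and the red knob at about (346,186), on the strip's right-hand end.

```bash
cat > h.py <<'E'
import cv2,numpy as np
from cell import monitor, optics, bot
def ray(ci,uv):
    T=np.array(ci["cam_to_world"]);d=np.linalg.inv(ci["K"])@[uv[0],uv[1],1];return T[:3,3],T[:3,:3]@d
def plane(ci,uv,z):
    o,d=ray(ci,uv);return o+d*(z-o[2])/d[2]
def tri(*obs):
    A=np.zeros((3,3));b=np.zeros(3);R=[ray(*o) for o in obs]
    for o,d in R:
        d=d/np.linalg.norm(d);P=np.eye(3)-np.outer(d,d);A+=P;b+=P@o
    p=np.linalg.solve(A,b)
    return p,max(np.linalg.norm(np.cross(p-o,d/np.linalg.norm(d))) for o,d in R)
def mask(im,lo,hi):
    return cv2.inRange(cv2.cvtColor(im,cv2.COLOR_RGB2HSV),np.array(lo),np.array(hi))
def blobs(m,amin=20):
    n,l,s,c=cv2.connectedComponentsWithStats(m)
    return sorted([(s[i,4],c[i],l==i) for i in range(1,n) if s[i,4]>=amin],key=lambda t:-t[0])
YEL=((22,120,90),(34,255,255));GRN=((50,120,40),(80,255,255));RED=((0,190,110),(6,255,255))
E
python3 - <<'E'
from h import *
for n in("top","side"):
    im=cv2.imread(f"pics/{n}0.png")[:,:,::-1].copy();ci=optics.camera_info(n)
    for nm,c in(("yel",YEL),("grn",GRN),("red",RED)):
        for a,ct,m in blobs(mask(im,*c))[:4]:
            pts=np.argwhere(m)[:,::-1].astype(np.float32)
            q=cv2.approxPolyDP(cv2.convexHull(pts),3,True)[:,0]
            print(n,nm,a,ct.round(1),q.astype(int).tolist())
t=cv2.imread("pics/top0.png")[155:255,330:450];s=cv2.imread("pics/side0.png")[180:290,330:450]
cv2.imwrite("pics/crop.png",np.vstack([cv2.resize(t,(600,500),interpolation=2)[:300],cv2.resize(s,(600,550),interpolation=2)])[:600] if 0 else np.hstack([cv2.resize(t,(396,330),interpolation=2),cv2.resize(s,(360,330),interpolation=2)]))
E
```

```text
top yel 232 [413.1 218.4] [[423, 201], [412, 237], [407, 236], [406, 226], [415, 199]]
top yel 189 [426.  177.1] [[433, 168], [427, 188], [419, 186], [425, 166]]
top grn 1614 [274.5 203.9] [[325, 200], [228, 222], [225, 208], [321, 186]]
top grn 40 [433.8 276.1] [[438, 274], [432, 280], [428, 278]]
top grn 38 [422.8 284. ] [[428, 283], [421, 288], [418, 285], [425, 280]]
top grn 35 [411.6 223.4] [[414, 220], [412, 228], [409, 227], [411, 219]]
top red 3041 [ 44.3 379. ] [[139, 399], [0, 399], [0, 354], [34, 353], [128, 390]]
top red 271 [102.6 355.5] [[117, 350], [109, 365], [84, 352]]
top red 68 [345.3 184.6] [[354, 186], [351, 189], [338, 183]]
side yel 807 [396.5 268.1] [[434, 256], [430, 267], [369, 283], [354, 281], [351, 271], [429, 252]]
side grn 575 [294.8 183. ] [[330, 194], [321, 198], [257, 171], [268, 168]]
side grn 23 [384.4 267.4] [[388, 268], [381, 267]]
side grn 23 [367.3 271.7] [[370, 273], [364, 271]]
side grn 22 [315.1 310.4] [[318, 313], [312, 309]]
side red 2618 [ 76.  148.6] [[120, 158], [55, 176], [39, 131], [87, 121]]
```

View pics/crop.png

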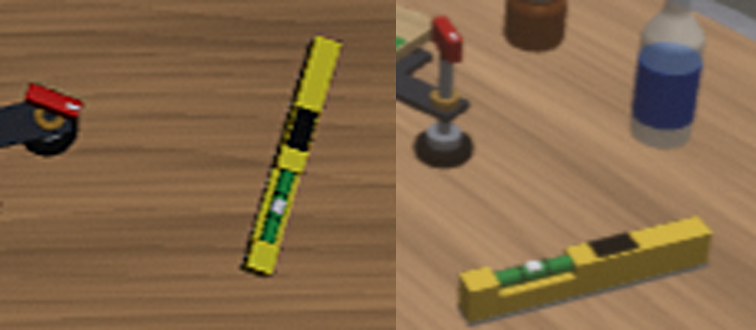

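The crop confirms the yellow level. Its black pad is at top-view pixel (421,194) and side-view pixel (403,262), the vial lies towards the robot, and the bubble is visible.

```bash
python3 - <<'E'
from h import *
T=optics.camera_info("top");S=optics.camera_info("side")
print("pad",tri((T,(420.9,194.1)),(S,(402.7,261.7))))
print("knob",tri((T,(346,184.6)),(S,(347.3,192))))
a=plane(T,(429.5,167.5),.04);b=plane(T,(409,236),.04);print("ends",a,b,np.linalg.norm(a-b),np.arctan2(*(a-b)[1::-1]),(a+b)/2)
for t,s in(((325,200),(321,198)),((321,186),(330,194)),((225,208),(268,168)),((228,222),(257,171))): print("strip",tri((T,t),(S,s)),plane(T,t,.09))
print(np.round(optics.camera_info("wrist")["cam_to_world"],3),optics.camera_info("wrist")["K"])
for n,p,z in(("water",(380,130),0),("jar",(310,118),.08),("can",(148,228),.15)):print(n,plane(T,p,z))
E
```

```text
pad (array([ 0.55399735, -0.3552826 ,  0.03854523]), np.float64(0.00043988096793986625))
knob (array([ 0.5721415 , -0.11963579,  0.13376239]), np.float64(0.0020685889353926506))
ends [ 0.63689875 -0.38686192  0.04      ] [ 0.42624423 -0.31158151  0.04      ] 0.22370173152343759 -0.3432203230501853 [ 0.53157149 -0.34922172  0.04      ]
strip (array([ 0.53084433, -0.05585954,  0.09999277]), np.float64(0.005378426991330836)) [ 0.53682449 -0.05897427  0.09      ]
strip (array([ 0.57463297, -0.04516629,  0.09212675]), np.float64(0.005402097750521395)) [ 0.57951092 -0.04825812  0.09      ]
strip (array([0.52513847, 0.23942891, 0.08152305]), np.float64(0.003108103826009422)) [0.52128154 0.23937377 0.09      ]
strip (array([0.4795091 , 0.2303975 , 0.08931088]), np.float64(0.0003193682781421943)) [0.4791547  0.23042594 0.09      ]
[[ 0.41   0.872  0.267  0.147]
 [ 0.912 -0.392 -0.121  0.507]
 [-0.001  0.293 -0.956  0.374]
 [ 0.     0.     0.     1.   ]] [[335.38486208   0.         319.7204084 ]
 [  0.         335.38486208 202.33208877]
 [  0.           0.           1.        ]]
water [ 0.77322545 -0.24395493  0.        ]
jar [ 0.79471795 -0.02045085  0.08      ]
can [0.46190955 0.44720797 0.15      ]
```

```bash
R='-0.632 -0.624 0 -0.08 0.085'; python3 -m handwheel '-0.632 -0.624 0 -0.08 0.085;-0.632 -0.624 0 -0.08 0.085;-0.632 -0.624 0 -0.08 0.085;-0.632 -0.624 0 -0.08 0.085;-0.632 -0.624 0 -0.08 0.085;-0.632 -0.624 0 -0.08 0.085;-0.632 -0.624 0 -0.08 0.085;-0.632 -0.624 0 -0.08 0.085;-0.632 -0.624 0 -0.08 0.085;-0.632 -0.624 0 -0.08 0.085'
```

```text
clock: 1.35
tool_pos: [0.4411, -0.1058, 0.1974]
tool_rot: [3.141, 0.0, 2.799]
force: [2.3, 0.6, 0.5]
opening: 0.0847
gripper_force: 0.0
```

```bash
python3 -m handwheel '-0.171 -0.197 0 0 0.085;-0.171 -0.197 0 0 0.085;-0.171 -0.197 0 0 0.085;-0.171 -0.197 0 0 0.085;-0.171 -0.197 0 0 0.085;-0.171 -0.197 0 0 0.085'
python3 - <<'E'
from h import *
s=monitor.observe();ci=optics.camera_info("wrist");im=optics.grab_frame("wrist");np.savez("w1.npz",im=im,T=ci["cam_to_world"],K=ci["K"])
cv2.imwrite("pics/w1.png",im[:,:,::-1]);print(s["tool_pos"],s["tool_rot"])
for a,ct,m in blobs(mask(im,*YEL),60)[:4]:
    q=cv2.minAreaRect(np.argwhere(m)[:,::-1].astype(np.float32));print(a,ct.round(1),q)
E
```

```text
clock: 2.1
tool_pos: [0.5358, -0.3467, 0.1966]
tool_rot: [3.141, -0.002, 2.799]
force: [0.2, 0.9, -0.6]
opening: 0.0849
gripper_force: 0.0
[ 0.53579124 -0.34669549  0.19662773] [ 3.14080266e+00 -1.52621334e-03  2.79910747e+00]
3868 [318.4 161.5] ((318.5, 160.5), (225.0, 27.0), 90.0)
```

View pics/w1.png

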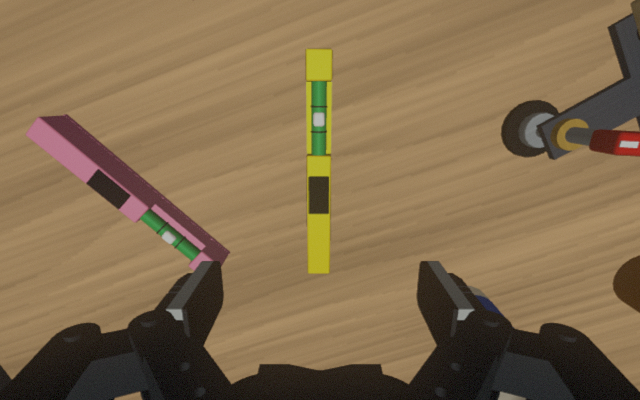

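The wrist view has the yellow level upright in the image, with ends at (319,48) and (319,273), the pad at (319,195) and the bubble at (319,119). The fingers straddle its line, and the pink level stays clear to the left.

```bash
python3 - <<'E'
from h import *
d=np.load("w1.npz");W=dict(K=d["K"],cam_to_world=d["T"]);T=optics.camera_info("top");S=optics.camera_info("side")
print("pad3",tri((T,(420.9,194.1)),(S,(402.7,261.7)),(W,(319,195.3))),"padW",plane(W,(319,195.3),.042))
a=plane(W,(319,273),.04);b=plane(W,(319,48),.04);print(a,b,(a+b)/2,np.linalg.norm(a-b),np.arctan2(*(a-b)[1::-1]))
c=(a+b)/2;u=(a-b)/np.linalg.norm(a-b);g=c+u*.005;s=monitor.observe();y=s["tool_rot"][2];e=(g-s["tool_pos"])[:2]
print("grip",g,"tool dx,dy",e@[np.cos(y),np.sin(y)],e@[np.sin(y),-np.cos(y)])
E
```

```text
pad3 (array([ 0.55428007, -0.35559351,  0.03870273]), np.float64(0.0008871356283453364)) padW [ 0.55408118 -0.35589562  0.042     ]
[ 0.639052   -0.38634889  0.04      ] [ 0.42324988 -0.30901129  0.04      ] [ 0.53115094 -0.34768009  0.04      ] 0.22924148692052884 -0.34411427137392475
grip [ 0.53585782 -0.3493669   0.04      ] tool dx,dy -0.0011135872473797257 -0.003327455476381855
```

```bash
python3 -m handwheel '0 0 0.06 0 0.085;0 0 0.12 0 0.07;0 0 0.16 0 0.06;0 0 0.186 0 0.06;0 0 0.186 0 0.06;0 0 0.186 0 0.06' 40;python3 -m handwheel '0 0 0 0 0.01;0 0 0 0 0.01;0 0 0 0 0.01;0 0 0 0 0.01;0 0 0 0 0.01' 50
```

```text
clock: 2.9
tool_pos: [0.537, -0.3465, 0.0141]
tool_rot: [-3.141, 0.003, 2.801]
force: [-0.2, -0.0, 0.8]
opening: 0.06
gripper_force: 0.0
clock: 3.52
tool_pos: [0.536, -0.3466, 0.0115]
tool_rot: [3.141, -0.0, 2.8]
force: [-0.7, 0.1, 0.4]
opening: 0.0099
gripper_force: 0.0
```

```bash
python3 - <<'E'
from h import *
s=monitor.observe();print(s["opening"],s["gripper_force"],s["tool_pos"])
a=optics.grab_frame("wrist");b=optics.grab_frame("side")[190:390,240:560]
cv2.imwrite("pics/w2.png",np.hstack([cv2.resize(a,(480,300)),cv2.resize(b,(320,300))])[:,:,::-1])
E
```

```text
0.009932473922742994 0.0 [ 0.53595819 -0.34658598  0.01149527]
```

View pics/w2.png

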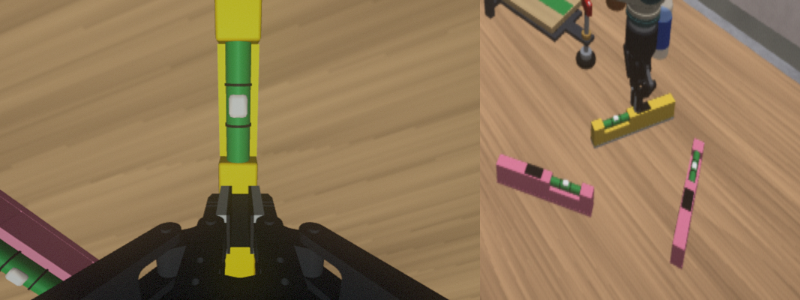

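```bash
python3 - <<'E'
from h import *
a=optics.grab_frame("wrist")[230:400,230:410];b=optics.grab_frame("side")[220:290,340:450]
cv2.imwrite("pics/w3.png",np.hstack([cv2.resize(a,(424,400),interpolation=2),cv2.resize(b,(376,400),interpolation=2)])[:,:,::-1])
E
```

```text
(no output)
```

View pics/w3.png

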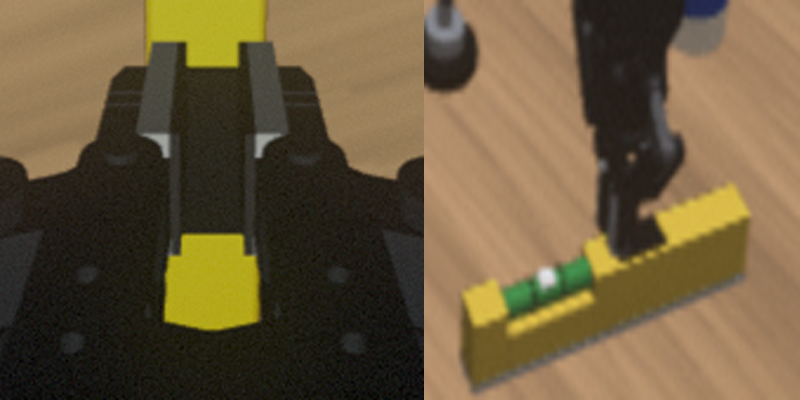

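The fingers closed to 10 mm in the air above the level's pad. In the side crop the fingertips end at the top of the level, at about (635,240). From the finger gap in the image, the tips sit about 30–40 mm higher than the reported TCP. I'll open, lower in small steps while watching the force, and check.

```bash
python3 -m handwheel '0 0 0 0 0.06;0 0 0 0 0.06;0 0 0 0 0.06;0 0 0.005 0 0.06;0 0 0.01 0 0.06;0 0 0.01 0 0.06' 40
python3 - <<'E'
from h import *
w=optics.camera_info("wrist");a=optics.grab_frame("wrist");s=monitor.observe();print(s["opening"],s["tool_pos"],np.round(w["cam_to_world"],4).tolist())
b=optics.grab_frame("side")[210:290,340:450]
cv2.imwrite("pics/w4.png",np.hstack([a[150:400,130:510],cv2.resize(b,(344,250),interpolation=2)])[:,:,::-1])
E
```

```text
clock: 4.47
tool_pos: [0.5356, -0.3463, 0.0006]
tool_rot: [3.141, -0.001, 2.8]
force: [-0.2, -1.0, 1.1]
opening: 0.0603
gripper_force: 0.0
0.05996799783455162 [ 0.53575967 -0.34642329  0.00105813] [[0.3362, 0.9008, 0.275, 0.4659], [0.9418, -0.3218, -0.0973, -0.3236], [0.0008, 0.2917, -0.9565, 0.1776], [0.0, 0.0, 0.0, 1.0]]
```

View pics/w4.png

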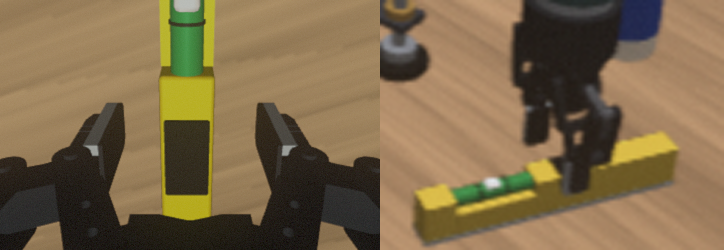

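The fingers straddle the level, with tips at about (122,253) and (260,253) in the crop's left half. They are still near its top edge while the reported z is 0.001, so the tips really are about 35 mm above the reported TCP. I'll lower further and watch the force.

```bash
python3 -m handwheel '0 0 0.006 0 0.06;0 0 0.012 0 0.06;0 0 0.016 0 0.05;0 0 0.02 0 0.045;0 0 0.02 0 0.045' 40; python3 -m handwheel '0 0 0 0 0.01;0 0 0 0 0.01;0 0 0 0 0.01;0 0 0 0 0.01;0 0 0 0 0.01' 50
```

```text
clock: 5.2
tool_pos: [0.5358, -0.3464, -0.0189]
tool_rot: [3.141, -0.001, 2.8]
force: [0.4, 0.9, 0.2]
opening: 0.0449
gripper_force: 0.0
clock: 5.82
tool_pos: [0.5362, -0.3468, -0.0179]
tool_rot: [-3.141, 0.001, 2.8]
force: [-0.3, -0.7, 3.2]
opening: 0.0244
gripper_force: 50.0
```

Gripped at 24.4 mm with 50 N. Next I lift it and carry it over the shelf.

```bash
python3 -m handwheel '0 0 -0.03 0 0.01;0 0 -0.08 0 0.01;0 0 -0.13 0 0.01;0 0 -0.18 0 0.01;0.01 0.03 -0.19 0.1 0.01;0.03 0.08 -0.19 0.25 0.01;0.05 0.13 -0.19 0.4 0.01;0.07 0.18 -0.19 0.55 0.01;0.09 0.23 -0.19 0.7 0.01;0.11 0.28 -0.19 0.85 0.01' 50
python3 -m handwheel '0 0 0 0 0.01;0 0 0 0 0.01'
```

```text
clock: 7.08
tool_pos: [0.5252, -0.044, 0.1703]
tool_rot: [-3.14, -0.001, 1.945]
force: [0.7, 0.2, -3.1]
opening: 0.0244
gripper_force: 49.7
clock: 7.32
tool_pos: [0.5258, -0.0459, 0.1707]
tool_rot: [-3.14, -0.001, 1.951]
force: [0.2, 0.3, -3.9]
opening: 0.0239
gripper_force: 49.8
```

```bash
python3 -m handwheel '0.04 0.018 0 0.06 0.01;0.08 0.035 0 0.12 0.01;0.11 0.048 0 0.182 0.01;0.121 0.053 0 0.182 0.01;0.121 0.053 0 0.182 0.01;0.121 0.053 0 0.182 0.01'
python3 - <<'E'
from h import *
s=monitor.observe();print(s["tool_pos"],s["tool_rot"])
w=optics.camera_info("wrist");a=optics.grab_frame("wrist");t=optics.grab_frame("top");np.savez("w5.npz",im=a,T=w["cam_to_world"],K=w["K"])
cv2.imwrite("pics/w5.png",np.hstack([cv2.resize(a,(480,300)),cv2.resize(t[150:270,200:328],(320,300))])[:,:,::-1])
E
```

```text
clock: 8.07
tool_pos: [0.5308, 0.0847, 0.1714]
tool_rot: [-3.141, 0.0, 1.767]
force: [0.8, -0.5, -2.8]
opening: 0.0245
gripper_force: 49.8
[0.5308025  0.08465299 0.17142946] [-3.14123967e+00  3.69956621e-04  1.76681991e+00]
```

View pics/w5.png

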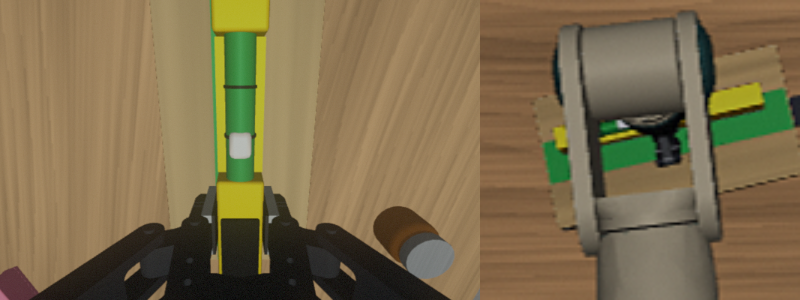

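The wrist view shows the level over the strip and aligned with it. The board edges are at about columns 155 and 318, and the level is at 240, roughly 4 mm off centre. Now I lower it.

```bash
python3 -m handwheel '0 0 0.03 0 0.01;0 0 0.06 0 0.01;0 0 0.078 0 0.01;0 0 0.085 0 0.01;0 0 0.088 0 0.01;0 0 0.088 0 0.01'; python3 -m handwheel '0 0 0.002 0 0.01;0 0 0.004 0 0.01;0 0 0.004 0 0.01'; python3 -m handwheel '0 0 0.002 0 0.01;0 0 0.004 0 0.01;0 0 0.004 0 0.01'
```

```text
clock: 8.93
tool_pos: [0.5312, 0.0861, 0.0845]
tool_rot: [3.14, 0.0, 1.768]
force: [-0.5, -0.6, -3.3]
opening: 0.0238
gripper_force: 49.9
clock: 9.3
tool_pos: [0.5306, 0.0861, 0.0795]
tool_rot: [-3.141, -0.0, 1.768]
force: [0.1, -0.8, -3.2]
opening: 0.0244
gripper_force: 49.9
clock: 9.68
tool_pos: [0.5305, 0.0861, 0.0753]
tool_rot: [-3.141, -0.0, 1.768]
force: [0.7, -0.1, -3.5]
opening: 0.0238
gripper_force: 49.9
```

```bash
python3 -m handwheel '0 0 0.001 0 0.01;0 0 0.002 0 0.01;0 0 0.002 0 0.01'; python3 -m handwheel '0 0 0.001 0 0.01;0 0 0.002 0 0.01;0 0 0.002 0 0.01'
```

```text
clock: 10.05
tool_pos: [0.5308, 0.0861, 0.0737]
tool_rot: [3.141, 0.0, 1.768]
force: [0.0, -0.2, -2.1]
opening: 0.024
gripper_force: 49.9
clock: 10.42
tool_pos: [0.5309, 0.0859, 0.0721]
tool_rot: [3.141, 0.0, 1.768]
force: [-0.6, -1.9, 2.8]
opening: 0.0241
gripper_force: 50.5
```

Contact: the vertical force went from −3.3 to +2.8 N. I release, back off upwards, and look at the knob.

```bash
python3 -m handwheel '0 0 0 0 0.05;0 0 0 0 0.05;0 0 0 0 0.05;0 0 -0.01 0 0.05;0 0 -0.05 0 0.05;0 0 -0.1 0 0.05;-0.05 0 -0.13 0 0.05;-0.11 0 -0.13 0 0.05;-0.16 0 -0.13 0 0.05;-0.16 0 -0.13 0 0.05'
cat > look.py <<'E'
from h import *
import sys
s=monitor.observe();w=optics.camera_info("wrist");a=optics.grab_frame("wrist");np.savez(sys.argv[1],im=a,T=w["cam_to_world"],K=w["K"])
print(s["tool_pos"],s["tool_rot"][2])
for n,c in(("red",RED),("yel",YEL),("grn",GRN)):
    for ar,ct,m in blobs(mask(a,*c),60)[:3]:
        print(n,ar,ct.round(1),cv2.minAreaRect(np.argwhere(m)[:,::-1].astype(np.float32)))
E
python3 look.py k1.npz; python3 -m handwheel '-0.03 0 0 0 0.05;-0.05 0 0 0 0.05;-0.05 0 0 0 0.05'; python3 look.py k2.npz
python3 - <<'E'
from h import *
a=np.load("k1.npz")["im"];b=np.load("k2.npz")["im"]
cv2.imwrite("pics/k.png",np.hstack([cv2.resize(a,(400,250)),cv2.resize(b,(400,250))])[:,:,::-1])
E
```

```text
clock: 11.68
tool_pos: [0.5621, -0.074, 0.202]
tool_rot: [3.141, 0.0, 1.763]
force: [-0.5, 0.6, -0.2]
opening: 0.0499
gripper_force: 0.0
[ 0.56212376 -0.07396858  0.20198371] 1.763278656231818
red 942 [319.6 257.6] ((317.9812316894531, 259.7528991699219), (18.493555068969727, 59.082611083984375), 36.25383758544922)
yel 4032 [319.8  71.9] ((319.4999694824219, 64.49998474121094), (128.99996948242188, 36.99999237060547), 90.0)
grn 4954 [314.1  93.7] ((315.9999694824219, 80.99998474121094), (63.99999237060547, 161.99996948242188), -0.0)
grn 350 [ 55.9 347.7] ((57.584625244140625, 349.3230895996094), (39.81842803955078, 14.032926559448242), 52.12501525878906)
clock: 12.1
tool_pos: [0.5719, -0.1201, 0.2016]
tool_rot: [3.142, -0.0, 1.767]
force: [-0.4, 0.3, 0.1]
opening: 0.0499
gripper_force: 0.0
[ 0.571858   -0.1201378   0.20162823] 1.7669023875472052
red 1027 [318.4 199.9] ((317.067138671875, 201.5469970703125), (20.398876190185547, 64.39163208007812), 34.99202346801758)
yel 2401 [319.5  31.6] ((319.5, 32.5), (65.0, 37.0), 90.0)
grn 4036 [314.8  63.7] ((316.5, 52.5), (105.0, 63.0), 90.0)
grn 219 [ 39.2 307.7] ((39.423072814941406, 307.3846130371094), (18.859806060791016, 13.035452842712402), 56.30992889404297)
grn 200 [ 63.1 339. ] ((63.68000793457031, 338.239990234375), (18.0, 13.600000381469727), 53.13010025024414)
```

View pics/k.png

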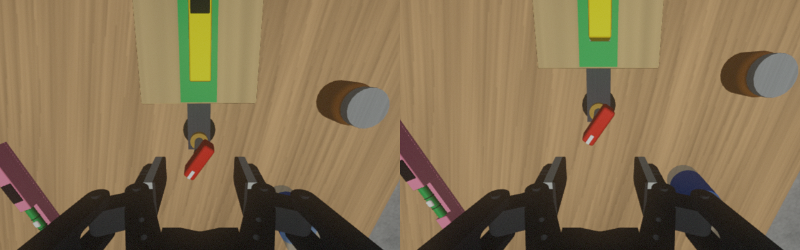

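The level lies flat on the strip, pad towards the knob and released. The red bar is centred at about (318,200) in the second full frame, tilted about 35° from the tool x axis. I'll work out the knob's position, then press first to read the bubble.

```bash
python3 - <<'E'
from h import *
O=[]
for f in("k1.npz","k2.npz"):
    d=np.load(f);W=dict(K=d["K"],cam_to_world=d["T"]);a=d["im"]
    m=mask(a,*RED);r=blobs(m)[0];yel=blobs(mask(a,*YEL))[0]
    g=cv2.cvtColor(a,cv2.COLOR_RGB2HSV);sat=r[2]&(g[:,:,2]>np.percentile(g[:,:,2][r[2]],40))
    x,y,w,h=cv2.boundingRect(r[2].astype(np.uint8));box=np.zeros_like(m);box[y-10:y+h+12,x-12:x+w+10]=1
    wh=mask(a,(0,0,150),(180,60,255))*box
    top=sat|(wh>0);p=np.argwhere(top)[:,::-1].astype(np.float32)
    rc=cv2.minAreaRect(p);b=cv2.boxPoints(rc);i=np.argsort(b[:,1]);e1=b[i[:2]].mean(0);e2=b[i[2:]].mean(0)
    P,Q=plane(W,e1,.144),plane(W,e2,.144);print(rc,P.round(4),Q.round(4),np.linalg.norm(P-Q),"yaw",np.arctan2(*(P-Q)[1::-1]),"mid",((P+Q)/2).round(4))
    O.append((W,rc[0]));yy=yel[2];q=np.argwhere(yy)
    v=q[:,0].max();print("level end px",v,q[q[:,0]>v-6][:,1].mean(),plane(W,(q[q[:,0]>v-6][:,1].mean(),v),.13))
print(tri(*O))
E
```

```text
((317.4541015625, 262.37567138671875), (13.233861923217773, 57.12617874145508), 36.02737808227539) [ 0.5785 -0.1001  0.144 ] [ 0.5604 -0.144   0.144 ] 0.04745529241954647 yaw 1.179265441473684 mid [ 0.5694 -0.1221  0.144 ]
level end px 129 319.7536945812808 [ 0.55233627 -0.0229149   0.13      ]
((315.9661865234375, 204.04730224609375), (14.41470718383789, 61.959991455078125), 35.53767776489258) [ 0.5784 -0.1002  0.144 ] [ 0.5598 -0.1433  0.144 ] 0.04688901626829296 yaw 1.1649658826608906 mid [ 0.5691 -0.1218  0.144 ]
level end px 65 319.489010989011 [ 0.55327554 -0.02669751  0.13      ]
(array([ 0.56935346, -0.12075927,  0.14565195]), np.float64(0.0001256686075092566))
```

```bash
python3 -m handwheel '0.06 0 0 0 0;0.12 0 0 0 0;0.17 0 0 0 0;0.19 0 0 0 0;0.19 0 0.03 0 0;0.19 0 0.06 0 0;0.19 0 0.08 0 0;0.19 0 0.085 0 0;0.19 0 0.085 0 0'; python3 -m handwheel '0 0 0.002 0 0;0 0 0.004 0 0;0 0 0.006 0 0;0 0 0.006 0 0'; python3 -m handwheel '0 0 0.002 0 0;0 0 0.004 0 0;0 0 0.004 0 0'
```

```text
clock: 13.28
tool_pos: [0.5348, 0.0665, 0.1171]
tool_rot: [3.141, 0.0, 1.768]
force: [-0.9, 0.0, 0.7]
opening: -0.0002
gripper_force: 0.0
clock: 13.78
tool_pos: [0.5345, 0.0665, 0.1104]
tool_rot: [-3.141, -0.0, 1.768]
force: [1.1, 0.5, -0.6]
opening: -0.0001
gripper_force: 0.0
clock: 14.15
tool_pos: [0.5345, 0.0665, 0.1063]
tool_rot: [-3.141, -0.0, 1.768]
force: [-1.0, 0.3, -0.3]
opening: 0.0003
gripper_force: 0.0
```

```bash
python3 -m handwheel '0 0 0.001 0 0;0 0 0.002 0 0;0 0 0.002 0 0'; python3 -m handwheel '0 0 0.001 0 0;0 0 0.002 0 0;0 0 0.002 0 0';  python3 -m handwheel '0 0 0.001 0 0;0 0 0.002 0 0;0 0 0.002 0 0'|grep -E 'pos|force'; 
```

```text
clock: 14.52
tool_pos: [0.5345, 0.0665, 0.1045]
tool_rot: [-3.141, -0.0, 1.768]
force: [-1.2, 0.2, 0.3]
opening: 0.0001
gripper_force: 0.0
clock: 14.9
tool_pos: [0.5345, 0.0665, 0.1025]
tool_rot: [-3.141, -0.0, 1.768]
force: [0.4, -0.0, -0.5]
opening: -0.0
gripper_force: 0.0
tool_pos: [0.5345, 0.0665, 0.1005]
force: [-0.1, 0.4, 0.3]
gripper_force: 0.0
```

```bash
for i in 1; do python3 -m handwheel '0 0 0.001 0 0;0 0 0.002 0 0;0 0 0.002 0 0'; python3 -m handwheel '0 0 0.001 0 0;0 0 0.002 0 0;0 0 0.002 0 0'|grep -E 'pos|force';done
```

```text
clock: 15.65
tool_pos: [0.5347, 0.0665, 0.0987]
tool_rot: [3.141, -0.0, 1.768]
force: [0.6, 0.8, 0.8]
opening: -0.0003
gripper_force: 0.3
tool_pos: [0.5349, 0.066, 0.0972]
force: [-1.3, -3.1, 5.1]
gripper_force: 2.6
```

```bash
python3 -m handwheel '0 0 0.001 0 0;0 0 0.001 0 0' |grep -E 'pos|force'
```

```text
tool_pos: [0.5351, 0.0659, 0.0968]
force: [-2.3, -4.4, 7.3]
gripper_force: 3.8
```

```bash
python3 -m handwheel '0 0 0.0005 0 0;0 0 0.001 0 0;0 0 0.001 0 0' |grep -E 'clock|pos|force'
cat > bub.py <<'E'
from h import *
import sys
F=[]
for i in range(3):F.append(monitor.observe()["force"]);a=optics.grab_frame("wrist")
w=optics.camera_info("wrist")
print("force",np.mean(F,0).round(1))
m=mask(a,(0,0,150),(180,70,255));m[:, :270]=0;m[:,370:]=0;m[260:]=0
for ar,c,_ in blobs(m,60)[:3]:print("white",ar,c.round(1))
g=mask(a,(50,100,60),(85,255,255));g[:,:300]=0;g[:,340:]=0
hsv=cv2.cvtColor(a,cv2.COLOR_RGB2HSV);prof=hsv[:,312:328,2].mean(1)
r=np.where(g[:,312:328].mean(1)>100)[0];print("green rows",r.min(),r.max())
gr=a[:,312:328,1].mean(1)
mn=[i for i in range(max(r.min()-0,3),r.max()) if gr[i]<gr[i-2:i+3].min()+1e-6 and gr[i]<.6*np.median(gr[r])]
print("lines",mn,gr[mn].round())
cv2.imwrite(f"pics/{sys.argv[1]}.png",a[:,:,::-1])
E
python3 bub.py b1
```

```text
clock: 16.65
tool_pos: [0.5353, 0.0658, 0.0966]
force: [-3.6, -4.0, 10.3]
gripper_force: 5.7
force [-3.4 -3.8 11.1]
white 839 [319.9  60.8]
green rows 0 176
lines [123] [56.]
```

```bash
python3 -m handwheel '0 0 0 0 0;0 0 0 0 0;0 0 0 0 0;0 0 0 0 0;0 0 0 0 0;0 0 0 0 0;0 0 0 0 0;0 0 0 0 0;0 0 0 0 0;0 0 0 0 0' |grep -E 'clock|pos|force';python3 bub.py b2
python3 - <<'E'
import cv2
a=cv2.imread("pics/b2.png");
for v in range(20,190,4):print(v,a[v,[296,300,304,308,312,320,328,332,336],1],end=";")
E
```

```text
clock: 18.05
tool_pos: [0.5353, 0.0659, 0.0966]
force: [-3.8, -3.6, 11.6]
gripper_force: 5.7
force [-3.3 -3.7 11.2]
white 859 [319.8  54.3]
green rows 0 176
lines [123] [54.]
20 [174 176  95 115 126 144 128 117  98];24 [175 173  99 115 124 145 125 118  99];28 [177 177  98 115 125 144 128 117  97];32 [177 176  96 115 126 141 131 117  96];36 [174 177  96 114 133 146 130 117  97];40 [177 177  96 143 171 172 169 134  98];44 [176 176  94 153 180 182 177 154  95];48 [176 177  95 157 180 181 178 150  93];52 [175 178  94 157 180 180 179 155 102];56 [178 178  98 160 180 182 181 158  97];60 [176 173  66 165 178 181 181 160  74];64 [176 123  65 168 179 181 181 165  65];68 [177 179  97 153 173 178 171 141  97];72 [175 179  94 114 149 151 143 116  99];76 [177 177  95 115 125 148 128 119  97];80 [177 180  95 114 126 147 128 119  99];84 [178 176  97 118 125 146 129 116 103];88 [177 179  96 116 127 149 128 119  99];92 [176 178  94 115 125 149 130 118  96];96 [175 178  94 112 127 146 129 117  98];100 [177 177  93 114 128 149 129 119  97];104 [175 178  92 115 126 146 127 118 103];108 [176 180  92 115 
[... 161 characters left out ...]
58  57  54  67  57  60  69];128 [175 176  92 117 124 148 130 117 113];132 [177 177  89 115 127 144 129 114 112];136 [175 174  89 114 127 146 127 116 128];140 [177 175  92 111 125 146 128 116 129];144 [177 175  88 114 126 146 127 117 127];148 [176 174  92 112 124 148 129 116 123];152 [175 174  92 112 125 145 128 119 145];156 [178 174  93 114 126 142 125 115 145];160 [175 175  95 112 126 143 130 115 140];164 [175 175  98 108 124 146 127 112 139];168 [175 175 100 112 126 144 129 117 138];172 [ 83  84  87 114 127 145 127 117  84];176 [ 90  94  91 100 124 143 125  96  88];180 [163 164 165 165 164 166 163 165 163];184 [174 173 173 172 174 174 175 174 174];188 [174 173 173 173 173 174 177 175 175];
```

Lines are at rows 62 and 123.5 and the bubble at row 54.3. So it reads about −15 mm at 11 N, and the knob needs about +1.27 rad clockwise.

```bash
python3 -m handwheel '0 0 -0.01 0 0;0 0 -0.05 0 0;0 0 -0.1 0 0.05;-0.05 -0.001 -0.1 0.15 0.05;-0.11 -0.002 -0.1 0.3 0.05;-0.16 -0.003 -0.1 0.45 0.05;-0.1905 -0.0027 -0.1 0.597 0.05;-0.1905 -0.0027 -0.1 0.597 0.05;-0.1905 -0.0027 -0.1 0.597 0.05'|grep -E 'clock|tool|force'; python3 -m handwheel '0 0 0.04 0 0.05;0 0 0.08 0 0.05;0 0 0.1 0 0.05;0 0 0.11 0 0.05;0 0 0.116 0 0.05;0 0 0.116 0 0.05'
```

```text
clock: 19.32
tool_pos: [0.5692, -0.12, 0.1944]
tool_rot: [-3.141, -0.001, 1.173]
force: [0.5, 0.3, -0.5]
gripper_force: 0.0
clock: 20.08
tool_pos: [0.5695, -0.1206, 0.0791]
tool_rot: [3.141, -0.0, 1.171]
force: [1.1, -0.9, 0.4]
opening: 0.0497
gripper_force: 0.0
```

```bash
python3 -m handwheel '0 0 0 0 0.005;0 0 0 0 0.005;0 0 0 0 0.005;0 0 0 0 0.005' 40;  python3 -m handwheel '0 0 0 0.15 0.005;0 0 0 0.3 0.005;0 0 0 0.45 0.005;0 0 0 0.6 0.005;0 0 0 0.75 0.005;0 0 0 0.9 0.005;0 0 0 1.05 0.005;0 0 0 1.18 0.005;0 0 0 1.27 0.005;0 0 0 1.27 0.005' 40
```

```text
clock: 20.58
tool_pos: [0.5689, -0.1205, 0.0795]
tool_rot: [-3.141, -0.0, 1.171]
force: [-4.7, 2.5, 4.8]
opening: 0.0155
gripper_force: 40.3
clock: 21.82
tool_pos: [0.5678, -0.1178, 0.0795]
tool_rot: [-3.137, 0.004, -0.098]
force: [-12.1, 12.6, 8.5]
opening: 0.0155
gripper_force: 41.0
```

```bash
python3 -m handwheel '0 0 0 0 0.05;0 0 0 0 0.05;0 0 0 0 0.05;0 0 -0.05 0 0.05;0 0 -0.1 0 0.05;0 0 -0.116 -0.18 0.05;0 0 -0.116 -0.36 0.05;-0.015 -0.05 -0.116 -0.54 0;-0.03 -0.1 -0.116 -0.72 0;-0.045 -0.15 -0.116 -0.9 0'|grep -E 'clock|tool|force'
```

```text
clock: 23.08
tool_pos: [0.539, 0.034, 0.1946]
tool_rot: [3.141, -0.0, 0.806]
force: [-0.4, 0.3, 0.5]
gripper_force: 0.0
```

```bash
python3 -m handwheel '0.0208 -0.0268 0 -0.18 0;0.0208 -0.0268 0 -0.36 0;0.0208 -0.0268 0 -0.54 0;0.0208 -0.0268 0 -0.72 0;0.0208 -0.0268 0 -0.9 0;0.0208 -0.0268 0.04 -0.967 0;0.0208 -0.0268 0.07 -0.967 0;0.0208 -0.0268 0.085 -0.967 0;0.0208 -0.0268 0.09 -0.967 0;0.0208 -0.0268 0.09 -0.967 0'|grep -E 'clock|tool|force';python3 -m handwheel '0 0 0.001 0 0;0 0 0.002 0 0;0 0 0.002 0 0' |grep -E 'pos|force'
```

```text
clock: 24.32
tool_pos: [0.535, 0.0664, 0.1055]
tool_rot: [3.14, 0.0, 1.768]
force: [-0.1, 0.0, 1.3]
gripper_force: 0.0
tool_pos: [0.5346, 0.0664, 0.1028]
force: [0.3, 1.0, -0.3]
gripper_force: 0.0
```

```bash
python3 -m handwheel '0 0 0.001 0 0;0 0 0.002 0 0;0 0 0.002 0 0' |grep -E 'pos|force'
```

```text
tool_pos: [0.5346, 0.0664, 0.1006]
force: [0.2, 0.2, 1.4]
gripper_force: 0.2
```

```bash
python3 -m handwheel '0 0 0.001 0 0;0 0 0.001 0 0' |grep -E 'pos|force'
```

```text
tool_pos: [0.5347, 0.0663, 0.0999]
force: [0.0, -1.6, 1.8]
gripper_force: 1.2
```

```bash
python3 -m handwheel '0 0 0.001 0 0;0 0 0.002 0 0;0 0 0.002 0 0' |grep -E 'pos|force'
```

```text
tool_pos: [0.535, 0.0658, 0.0986]
force: [-1.5, -4.6, 6.9]
gripper_force: 3.5
```

```bash
python3 -m handwheel '0 0 0.001 0 0;0 0 0.001 0 0' |grep -E 'pos|force'
```

```text
tool_pos: [0.5352, 0.0657, 0.0984]
force: [-3.4, -4.0, 9.9]
gripper_force: 5.3
```

```bash
python3 -m handwheel '0 0 0.0003 0 0;0 0 0.0003 0 0;0 0 0.0003 0 0;0 0 0.0003 0 0;0 0 0.0003 0 0;0 0 0.0003 0 0;0 0 0.0003 0 0;0 0 0.0003 0 0;0 0 0.0003 0 0;0 0 0.0003 0 0' |grep -E 'clock|pos|force'; python3 -m handwheel '0 0 0 0 0;0 0 0 0 0;0 0 0 0 0;0 0 0 0 0;0 0 0 0 0;0 0 0 0 0;0 0 0 0 0;0 0 0 0 0' |grep -E 'clock|pos|force';python3 bub.py b3
```

```text
clock: 27.2
tool_pos: [0.5353, 0.0658, 0.0983]
force: [-3.0, -4.2, 12.0]
gripper_force: 5.9
clock: 28.2
tool_pos: [0.5353, 0.0658, 0.0983]
force: [-2.8, -4.2, 12.0]
gripper_force: 5.9
force [-3.2 -4.5 11.8]
white 784 [320.   92.9]
green rows 0 174
lines [59, 121] [53. 56.]
```

View pics/b3.png

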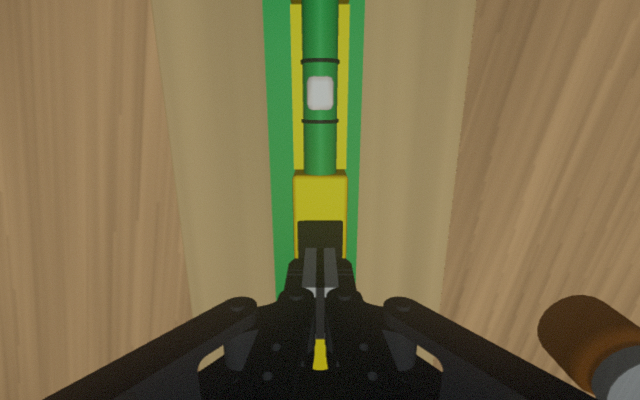

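The bubble stands at row 93 between the black lines at rows 60 and 121, about 1 mm off the middle, while I press with about 12 N. The stiffness rose sharply, so the shelf is seated. I'm handing in.

```bash
python3 -c "
from cell import bot
print(bot.hand_in())"
```

```text
the job is handed in; nothing more can be done
None
```

I handed the job in at about 28 s with the level on the strip, pad towards the knob, and the fingers still pressing it at about 12 N; the shelf looked seated and the bubble read about 1 mm off centre, but no verdict came back.

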